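# Set the nut feeder's gate: home the crank by feel, then three turns

## Robot

A 6-joint arm with a two-finger parallel gripper is mounted at the origin on the work surface. World frame = base frame: x ahead of the robot, y to its left, z up, the work surface at z = 0. Lengths are in m, angles in rad, forces in N, time in s.
With the tool pointing down it reaches from about 0.3 to 0.775 m from the base axis. Payload 14.6 kg.
Tool frame: the origin (TCP) lies between the finger pads; the fingertips stand 19 mm ahead of it and the grasp point (between the pads) is the TCP; z points along the fingers, y is the direction in which the jaws open and shut (so a half turn about z gives the same grasp; the last joint's range is limited). The gripper opens to 94 mm and grips with 3 to 60 N. Pads are 16 mm wide; open, the fingers measure 119 mm over their backs; the gripper's body (75 mm by 177 mm) begins 78 mm behind the grasp point.
Start: joints at [-1.413, 0.3, 1.521, -0, 1.321, -0.067], TCP at [0.123, -0.536, 0.224] pointing down, gripper open.
Joint ranges: [-3.03, 3.03], [-0.79, 2.21], [0.23, 2.52], [-1.04, 4.18], [0, 3.07], [-2.55, 2.55]. Speed limits (rad/s): [2.22, 2.22, 2.57, 3.14, 3.14, 3.14].

## Interface

Orientations are given as [roll, pitch, yaw] about the fixed x, y, z axes, in that order (R = Rz(yaw) Ry(pitch) Rx(roll)).
In Python, from station import telemetry, vision, ctrl gives the robot as it stands. The module is installed in compiled form; this text tells all that it offers.
- The arm moves only by the shell command python3 -m creep 'ROWS' [FORCE]. ROWS is JSON, a list of rows, each a list of 3 entries, a list of its own where there are three numbers: the shift along the tool's x, y, z in units of 50 mm (1.0 is 50 mm), then the turn about the tool's z in units of 8 degrees (1.0 is 8 degrees), then the opening, from 0 (shut) to 1 (fully open). In form: [[[tx, ty, tz], twist, gripper], ...]. A call has 1 to 12 rows; each row is the pose to reach, as a shift and turn from the pose commanded when the call began, along the tool's axes at that moment; what a row does not reach only later rows make up. A row lasts 1/10 s, in which the tool goes at most 50 mm and 8.59 degrees, less where a joint would pass 70% of its speed; a pose out of reach is approached as far as the arm can. A call with a gripper value outside its range is refused whole. The fingers move at their own pace and stop on an object; FORCE is the grip in N (left out, the last holds). Time passes only in rows, so rows that repeat a pose let the fingers close. It gives the time, the measured TCP pose, the force and the opening at its end, in the units of the state.
- telemetry.get_obs(): the state, without advancing time (a new reading comes with each control period).
- vision.camera(name): name is "scene" or "side" or "wrist"; returns a dict with "img" (400x640x3 uint8, red, green, blue), "depth" (400x640 float32, m along the optical axis (not along the pixel's ray), 0 where there is no reading), "vertical_fov" (degrees; the focal length in pixels is half the picture's height over the tangent of half this angle, whatever the lens; pixels are square), "cx", "cy" (the principal point, pixels), "extrinsics" (4x4, takes a point from camera to world coordinates); the wrist camera has in their place "hand_eye" (4x4, takes a point from camera to tool coordinates, whose origin is the TCP and whose axes are the flange's). Camera axes: x right, y down, z forward; pixel columns grow to the right and rows downward; lengths in m; the calibration is good to about 2 mm. A picture is of the moment at which its call begins: read the wrist's pose just before it.
- ctrl.hand_in(): hands the job in, once; it reports no verdict.
The state is a dict: "time_s": time; "qpos": joint angles; "joint_vel": joint speeds; "tau": joint torques, N m; "ee_pos": TCP position; "eef_rot": TCP orientation; "force": force on the tool from outside, world axes, zero at the start; "moment": the same for the moment, N m; "grip_width": finger opening in m.
Only numpy, scipy, OpenCV 4.12 (cv2) and the standard library are available. Lean on these libraries where they do the work, as an engineer would, in place of code of your own. Each camera call takes 0.05 s, during which the arm holds its last target.

## Task

Set the gate of the nut feeder: by its red handle, wind the crank gently back, anticlockwise seen from above, until you feel its home stop, then crank exactly three full turns clockwise from that stop and let go. Do not force the crank into the stop, do not go past the three turns and wind back, and leave the loose nuts and bolts around it where they are.

Things in the scene. Friction and masses are not known exactly. Their poses are not given: they have to be found in the camera images.
- feeder: Bench-top nut feeder, fixed to the table: base plate (x -85 to 265, y -100 to 100 mm, 12 mm thick), a round grey column 80 mm across with a horizontal crank on top, a white hopper of nuts (x 105 to 265, y -75 to 75, rim 115 mm high) and a gate housing (x 83 to 105, y -75 to -10, 115 mm high). Origin: on the table below the crank's axis; x points to the hopper, z up. Nothing overhangs the crank.
- crank_axis (a point): Point on the crank's vertical axis, 145 mm above the table. Anticlockwise from above closes the gate and ends at a home stop; clockwise opens it, free for over four turns. No mark or dial: the stop cannot be seen, lies elsewhere on the circle each time, 50 to 290 degrees anticlockwise of where the handle starts. Crank arm and hub lie below 122 mm.
- handle_mid (a point): Middle, 145 mm above the table, of the crank's upright red handle: a round sleeve 26 mm across, 54 mm tall (118 to 172 mm), spinning freely on its pin, so a hand can carry it unturned round a circle of radius 55 mm about crank_axis. Its axes mean nothing. Turning takes about 4.5 N; it stays where left. At the stop the arm yields springily from 6.5 N, 1.6 N/mm: 12 N is plenty, over 25 N harms it.
- pin: Red overload pin, 8 mm across, in the top of the crank's hub, on the crank's axis. Pressing the crank into its home stop makes the sprung arm yield and lifts the pin 20 mm per rad, 4 mm at 25 N on the handle; it drops back when let go. Origin: on its axis, 121 mm above the table at rest (its top at 122 mm). Too small a movement to steer by: feel the force.
- gate: The feeder's steel gate plate, 4 x 54 x 50 mm, inside the aluminium housing on the hopper's near wall, geared to the crank: it rises only 3 mm per clockwise turn. Origin: middle of its lower edge, 34 mm above the table when the crank is at its home stop. Hardly visible; it moves too little for a pose reading to set it.
- castle_nut: A loose slotted zinc nut, 42 mm across, 26 mm tall, on the feeder's base plate. Leave alone. Origin: centre of its underside.
- gold_nut: A loose yellow-zinc nut, 30 mm across, 14 mm tall, on the feeder's base plate. Leave alone. Origin: centre of its underside.
- big_bolt: A zinc bolt standing on its head, 34 mm across, 87 mm tall. Leave alone. Origin: centre of its underside.
- black_bolt: A black bolt standing on its head, 30 mm across, 70 mm tall. Leave alone. Origin: centre of its underside.

How it is judged:
On the way, in this order (a step that is already met when the one before it is completed fails the run):
1. the crank has been wound back to its home stop (gate within 0.04 turn of fully closed) (z of gate in the frame of feeder below 0.03412 m), for 0.2 s.
2. the crank has been turned clockwise more than two turns from the stop (z of gate in the frame of feeder above 0.04 m).
At the end, for the whole second after the job is handed in: The crank is three full turns clockwise of its home stop, within 0.06 turn (about 20 degrees; the gate 9 mm up, within 0.18 mm), at rest and let go; the loose nuts and bolts are within 30 mm of where they stood (z of gate in the frame of feeder between 0.04282 and 0.04318 m and linear speed of gate below 0.0005 m/s and distance of each of castle_nut, gold_nut, big_bolt, black_bolt from where it was at the start of the episode below 0.03 m); the robot touches nothing.
It fails at once if the crank is forced into its home stop (more than about 25 N at the handle: overload pin up over 4 mm) (z of pin in the frame of feeder above 0.1251 m).
It fails at once if the crank is turned more than 3.12 turns from the stop (z of gate in the frame of feeder above 0.04336 m).
It fails at once if a loose nut or bolt is knocked more than 30 mm away (distance of any of castle_nut, gold_nut, big_bolt, black_bolt from where it was at the start of the episode above 0.03 m).
It also fails if it takes over 72 s, if anything falls off the work surface, if the arm or the gripper's body presses on something with over 40 N, if the wrist force passes 120 N, or if a joint passes its speed limit or range.

## Working session

There is one attempt and no reset: what is moved stays moved. The work goes in short steps, Python scripts to look and compute and a shell command to move; the robot and the scene stay as the last step left them, time stands still between calls to the robot, and variables do not carry over. Pictures are saved under pics/ and viewed, and the job is handed in when it is done.

```bash
mkdir -p pics; ls
python3 - <<'E'
from station import telemetry, vision
import cv2,numpy as np
o=telemetry.get_obs();print(o)
for n in ["scene","side"]:
    c=vision.camera(n);cv2.imwrite(f"pics/{n}0.png",c["img"][:,:,::-1]);np.savez(f"{n}0.npz",**c)
    print(n,c["vertical_fov"],c["cx"],c["cy"],np.round(c["extrinsics"],3).tolist())
E
```

```text
pics
{'time_s': 0.0, 'qpos': array([-1.41259880e+00,  3.00458496e-01,  1.52163003e+00,  6.70798962e-06,
        1.32067216e+00, -6.65902980e-02]), 'joint_vel': array([ 1.94447623e-03,  8.97213900e-04,  1.41344263e-05,  4.43791417e-04,
       -1.29479353e-03,  1.64200184e-03]), 'tau': array([ 2.17707951e-03, -5.31812382e+01, -3.52734160e+01,  7.09411385e-02,
        2.44986912e-02, -9.14243333e-05]), 'ee_pos': array([ 0.12255861, -0.53591071,  0.22387252]), 'eef_rot': array([-3.14042765e+00, -8.42046738e-05,  2.24786109e-01]), 'force': array([-0.50401021, -0.52497747,  0.39404484]), 'moment': array([ 0.02067328, -0.01198786, -0.02832517]), 'grip_width': 0.0938622613108735}
scene 50.59177430595847 318.0560797111314 201.39178617133672 [[0.25, 0.753, -0.609, 1.008], [0.968, -0.2, 0.151, -0.12], [-0.008, -0.627, -0.779, 0.801], [0.0, 0.0, 0.0, 1.0]]
side 51.620309032906064 318.0527567592161 197.75344604695505 [[-0.982, -0.141, 0.126, 0.382], [-0.189, 0.759, -0.624, 0.563], [-0.007, -0.636, -0.772, 0.825], [0.0, 0.0, 0.0, 1.0]]
```

View pics/scene0.png

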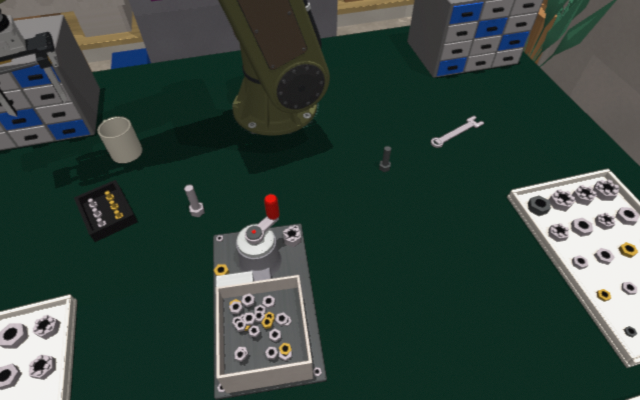

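View pics/side0.png

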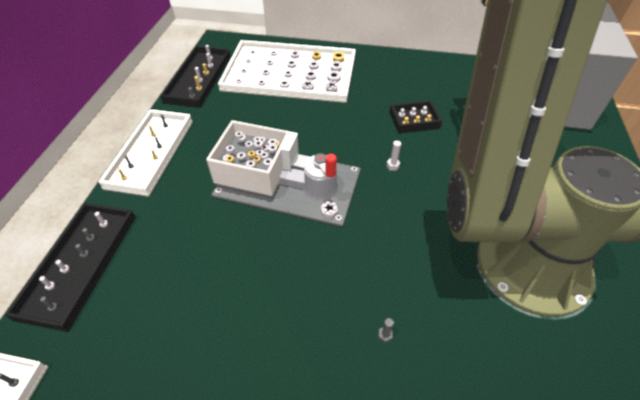

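```bash
cat > h.py <<'E'
import numpy as np,cv2
def ray(c,u,v):
    f=200/np.tan(np.radians(float(c["vertical_fov"]))/2)
    E=c["extrinsics"];d=E[:3,:3]@np.array([(u-float(c["cx"]))/f,(v-float(c["cy"]))/f,1]);return E[:3,3],d
def plane(c,u,v,z):
    p,d=ray(c,u,v);return p+d*(z-p[2])/d[2]
def tri(rs):
    A=0;b=0
    for p,d in rs:
        d=d/np.linalg.norm(d);M=np.eye(3)-np.outer(d,d);A=A+M;b=b+M@p
    x=np.linalg.solve(A,b);return x,[np.linalg.norm((np.eye(3)-np.outer(d,d)/(d@d))@(x-p)) for p,d in rs]
def red(c,s=110):
    h=cv2.cvtColor(c["img"],cv2.COLOR_RGB2HSV);m=(((h[...,0]<6)|(h[...,0]>174))&(h[...,1]>s)&(h[...,2]>80)).astype(np.uint8)
    n,l,st,ce=cv2.connectedComponentsWithStats(m);return [(st[i],ce[i]) for i in range(1,n) if st[i][4]>3],l
E
python3 - <<'E'
from h import *
R={}
for n in ["scene","side"]:
    c=dict(np.load(n+"0.npz"));R[n]=c
    for s,ce in red(c)[0]: print(n,s,ce.round(1),plane(c,*ce,.145).round(4),plane(c,*ce,.122).round(4))
    x0,y0,w,h=(190,170,140,230) if n=="scene" else (200,110,170,120)
    cv2.imwrite(f"pics/{n}0z.png",cv2.resize(c["img"][y0:y0+h,x0:x0+w,::-1],None,fx=min(800//w,600/h),fy=min(800//w,600/h),interpolation=cv2.INTER_CUBIC)[:600,:800])
E
```

```text
scene [264 194  15  26 300] [271.4 206. ] [ 0.4829 -0.0852  0.145 ] [ 0.4645 -0.084   0.122 ]
scene [251 230   5   4  15] [253.3 231.3] [ 0.5339 -0.1293  0.145 ] [ 0.5173 -0.1296  0.122 ]
side [325 153  12  24 232] [330.6 164.5] [ 0.4833 -0.0882  0.145 ] [ 0.4867 -0.1103  0.122 ]
side [319 156   3   3   8] [319.9 157.1] [ 0.5119 -0.1072  0.145 ] [ 0.5162 -0.1299  0.122 ]
```

```bash
ls pics
```

```text
scene0.png
scene0z.png
side0.png
side0z.png
```

View pics/scene0z.png

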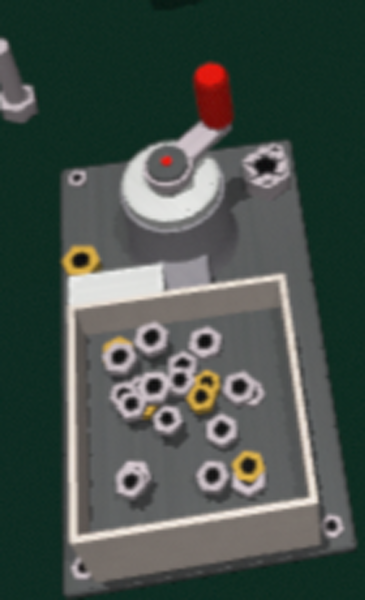

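View pics/side0z.png

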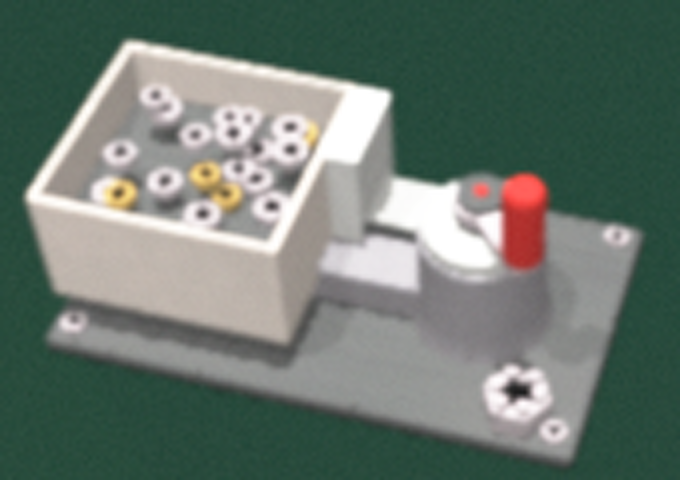

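Both views show the red handle (scene 271,206; side 331,164) and the pin (scene 253,231; side 320,157). They agree to about 3 mm: axis (0.517, −0.130), handle (0.483, −0.087). The radius works out at 55 mm, as specified. Approaching above the handle.

```bash
python3 -m creep '[[[0.3,-0.24,0],0,1],[[0.8,-0.64,0],0,1],[[1.4,-1.1,0],0,1],[[2.0,-1.6,0],0,1],[[2.6,-2.07,0],0,1],[[3.2,-2.55,0],0,1],[[3.8,-3.0,0],0,1],[[4.4,-3.5,0],0,1],[[5.0,-3.97,0],0,1],[[5.6,-4.45,0],0,1],[[6.1,-4.85,0],0,1],[[6.5,-5.15,0],0,1]]' 25
```

```text
time_s: 1.3
ee_pos: [0.3828, -0.2111, 0.2243]
eef_rot: [-3.141, 0.0, 0.226]
force: [0.0, -0.2, -0.7]
grip_width: 0.0937
```

```bash
python3 -m creep '[[[0.5,-0.4,0],0,1],[[1.0,-0.8,0],0,1],[[1.6,-1.26,0],0,1],[[2.1,-1.66,0],0,1],[[2.4,-1.9,0],0,1],[[2.51,-1.98,0],0,1],[[2.51,-1.98,0],0,1],[[2.51,-1.98,0],0,1]]'
python3 - <<'E'
from station import telemetry, vision
from h import *
from scipy.spatial.transform import Rotation as Ro
o=telemetry.get_obs();T=np.eye(4);T[:3,:3]=Ro.from_euler('xyz',o['eef_rot']).as_matrix();T[:3,3]=o['ee_pos']
c=vision.camera("wrist");c["extrinsics"]=T@c["hand_eye"];print(o['ee_pos'],o['qpos'].round(2))
cv2.imwrite("pics/wrist1.png",c["img"][:,:,::-1])
for s,ce in red(c)[0]: print(s,ce.round(1),[plane(c,*ce,z).round(4).tolist() for z in(.172,.145,.122)])
E
```

```text
time_s: 2.1
ee_pos: [0.4819, -0.0888, 0.2243]
eef_rot: [-3.142, 0.0, 0.224]
force: [-0.6, -0.2, -1.2]
grip_width: 0.094
[ 0.48185337 -0.08881407  0.22434159] [-0.26  0.17  1.69 -0.    1.29  1.09]
[378 162  11  11  94] [383.1 167.1] [[0.5231, -0.1206, 0.172], [0.5198, -0.1264, 0.145], [0.517, -0.1314, 0.122]]
[ 296  180   40   52 1638] [315.5 206.2] [[0.49, -0.086, 0.172], [0.4824, -0.0874, 0.145], [0.476, -0.0887, 0.122]]
```

View pics/wrist1.png

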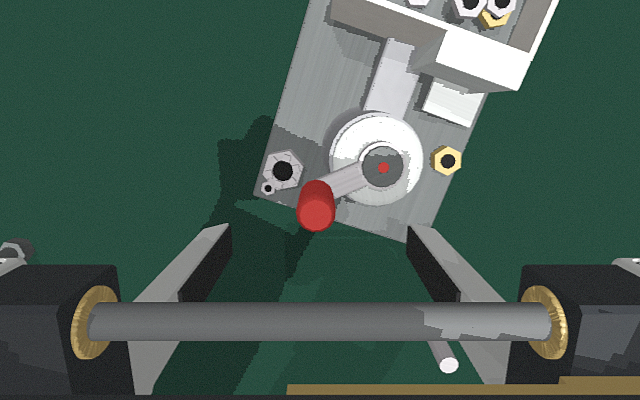

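Wrist view: handle at (315,206) between the fingers, pin at (383,167). These confirm the axis and handle to about 1 mm. Descending to TCP z ≈ 0.150.

```bash
python3 -m creep '[[[0.03,-0.03,0.3],0,1],[[0.03,-0.03,0.7],0,1],[[0.03,-0.03,1.1],0,1],[[0.03,-0.03,1.4],0,1],[[0.03,-0.03,1.49],0,1],[[0.03,-0.03,1.49],0,0.6],[[0.03,-0.03,1.49],0,0.4],[[0.03,-0.03,1.49],0,0.3],[[0.03,-0.03,1.49],0,0.2],[[0.03,-0.03,1.49],0,0.1],[[0.03,-0.03,1.49],0,0.1],[[0.03,-0.03,1.49],0,0.1]]' 25
cat > st.py <<'E'
from station import telemetry
import numpy as np,sys
C=np.array([.517,-.130]);o=telemetry.get_obs();d=o['ee_pos'][:2]-C;a=np.arctan2(d[1],d[0]);F=o['force']
t=np.array([-np.sin(a),np.cos(a)]);r=np.array([np.cos(a),np.sin(a)])
print(f"t={o['time_s']:.2f} ang={np.degrees(a):.1f} rad={np.linalg.norm(d)*1e3:.1f} z={o['ee_pos'][2]:.4f} Ftan={F[:2]@t:.1f} Frad={F[:2]@r:.1f} Fz={F[2]:.1f} w={o['grip_width']:.4f}")
# targets: angles from args, relative to CURRENT commanded pose ~ arg 'cmd x y'
if len(sys.argv)>1:
    y=o['eef_rot'][2];a0=float(sys.argv[1]);X=np.array([np.cos(y),np.sin(y)]);Y=np.array([np.sin(y),-np.cos(y)])
    rr=lambda q:.055*np.array([np.cos(np.radians(q)),np.sin(np.radians(q))])
    # shift relative to commanded angle a0
    print([[float(q),[round(float((rr(float(q))-rr(a0))@X/.05),2),round(float((rr(float(q))-rr(a0))@Y/.05),2)]] for q in sys.argv[2:]])
E
python3 st.py
```

```text
time_s: 3.35
ee_pos: [0.4834, -0.0864, 0.15]
eef_rot: [3.142, -0.0, 0.225]
force: [-0.2, -1.2, -0.3]
grip_width: 0.0418
t=3.35 ang=127.6 rad=55.0 z=0.1500 Ftan=0.9 Frad=-0.8 Fz=-0.3 w=0.0418
```

```bash
python3 -m creep '[[[0,0,0],0,0],[[0,0,0],0,0],[[0,0,0],0,0],[[0,0,0],0,0],[[0,0,0],0,0],[[0,0,0],0,0]]' 25; python3 st.py 128 136 144 152 160 165
```

```text
time_s: 3.95
ee_pos: [0.4834, -0.0863, 0.15]
eef_rot: [-3.141, 0.0, 0.225]
force: [-0.4, 1.7, 0.9]
grip_width: 0.0255
t=3.95 ang=127.6 rad=55.1 z=0.1500 Ftan=-0.7 Frad=1.6 Fz=0.9 w=0.0255
[[136.0, [-0.13, 0.07]], [144.0, [-0.26, 0.17]], [152.0, [-0.36, 0.28]], [160.0, [-0.46, 0.4]], [165.0, [-0.51, 0.48]]]
```

```bash
python3 -m creep '[[[-0.06,0.03,0],0,0],[[-0.13,0.07,0],0,0],[[-0.26,0.17,0],0,0],[[-0.36,0.28,0],0,0],[[-0.46,0.40,0],0,0],[[-0.51,0.48,0],0,0],[[-0.51,0.48,0],0,0]]'; python3 st.py 165 168 172
```

```text
time_s: 4.65
ee_pos: [0.4634, -0.1157, 0.1499]
eef_rot: [-3.141, 0.001, 0.224]
force: [-4.7, 1.7, 3.4]
grip_width: 0.0258
t=4.65 ang=165.1 rad=55.5 z=0.1499 Ftan=-0.4 Frad=5.0 Fz=3.4 w=0.0258
[[168.0, [-0.03, 0.05]], [172.0, [-0.06, 0.12]]]
```

```bash
python3 -m creep '[[[-0.02,0.03,0],0,0],[[-0.03,0.07,0],0,0],[[-0.05,0.10,0],0,0]]' >/dev/null; python3 st.py 171 174 177 180;  python3 -m creep '[[[0,0.03,0],0,0],[[-0.02,0.06,0],0,0],[[-0.03,0.10,0],0,0]]' >/dev/null; python3 st.py 177 180 183 186 189 192 195 198 201
```

```text
t=4.95 ang=170.1 rad=55.6 z=0.1499 Ftan=-5.1 Frad=4.3 Fz=3.2 w=0.0254
[[174.0, [-0.02, 0.05]], [177.0, [-0.04, 0.11]], [180.0, [-0.05, 0.16]]]
t=5.25 ang=175.5 rad=55.5 z=0.1499 Ftan=-4.9 Frad=8.5 Fz=6.2 w=0.0254
[[180.0, [-0.01, 0.06]], [183.0, [-0.03, 0.11]], [186.0, [-0.03, 0.17]], [189.0, [-0.04, 0.23]], [192.0, [-0.04, 0.28]], [195.0, [-0.04, 0.34]], [198.0, [-0.04, 0.4]], [201.0, [-0.03, 0.46]]]
```

```bash
python3 -m creep '[[[-0.02,0.03,0],0,0],[[-0.04,0.07,0],0,0],[[-0.06,0.11,0],0,0]]' >/dev/null; python3 st.py 183 186 189 192 195 198 201 204 207 210 213 216 219 222
```

```text
t=5.55 ang=-178.0 rad=56.2 z=0.1499 Ftan=-4.7 Frad=-4.2 Fz=-2.5 w=0.0256
[[186.0, [-0.01, 0.06]], [189.0, [-0.01, 0.11]], [192.0, [-0.02, 0.17]], [195.0, [-0.02, 0.23]], [198.0, [-0.01, 0.29]], [201.0, [-0.01, 0.34]], [204.0, [0.0, 0.4]], [207.0, [0.02, 0.46]], [210.0, [0.03, 0.51]], [213.0, [0.05, 0.57]], [216.0, [0.07, 0.62]], [219.0, [0.1, 0.67]], [222.0, [0.12, 0.72]]]
```

```bash
sed -i 's/\.517,-\.130/.516,-.130/' st.py; echo 'if F[:2]@t<-6.3: print("GUARD");sys.exit(1)' >> st.py
python3 -m creep '[[[0,0.03,0],0,0],[[0,0.07,0],0,0],[[0.0,0.11,0],0,0]]' >/dev/null; python3 st.py && for a in 189 195 201 207 213 219 225 231 237 243 249; do python3 - $a <<'E'
import sys,numpy as np
a=float(sys.argv[1]);y=.225
X=np.array([np.cos(y),np.sin(y)]);Y=np.array([np.sin(y),-np.cos(y)])
r=lambda q:.055*np.array([np.cos(np.radians(q)),np.sin(np.radians(q))])
print(a,[[round(float((r(a+k)-r(a))@V/.05),3) for V in (X,Y)] for k in(2,4,6)])
E
done
```

```text
t=5.85 ang=-172.1 rad=54.9 z=0.1499 Ftan=-4.2 Frad=2.4 Fz=2.7 w=0.0257
189.0 [[-0.002, 0.038], [-0.003, 0.077], [-0.002, 0.115]]
195.0 [[0.002, 0.038], [0.006, 0.077], [0.01, 0.115]]
201.0 [[0.006, 0.038], [0.013, 0.076], [0.022, 0.113]]
207.0 [[0.01, 0.037], [0.021, 0.074], [0.034, 0.11]]
213.0 [[0.014, 0.036], [0.029, 0.071], [0.045, 0.106]]
219.0 [[0.017, 0.034], [0.036, 0.068], [0.056, 0.101]]
225.0 [[0.021, 0.032], [0.043, 0.064], [0.066, 0.094]]
231.0 [[0.024, 0.03], [0.049, 0.059], [0.076, 0.087]]
237.0 [[0.027, 0.027], [0.055, 0.053], [0.084, 0.078]]
243.0 [[0.03, 0.024], [0.061, 0.047], [0.092, 0.069]]
249.0 [[0.032, 0.021], [0.065, 0.041], [0.099, 0.059]]
```

```bash
python3 -m creep '[[[-0.002,0.038,0],0,0],[[-0.003,0.077,0],0,0],[[-0.002,0.115,0],0,0]]' >/dev/null; python3 st.py && python3 -m creep '[[[0.002,0.038,0],0,0],[[0.006,0.077,0],0,0],[[0.01,0.115,0],0,0]]' >/dev/null && python3 st.py && python3 -m creep '[[[0.006,0.038,0],0,0],[[0.013,0.076,0],0,0],[[0.022,0.113,0],0,0]]' >/dev/null && python3 st.py && python3 -m creep '[[[0.01,0.037,0],0,0],[[0.021,0.074,0],0,0],[[0.034,0.11,0],0,0]]' >/dev/null && python3 st.py
```

```text
t=6.15 ang=-166.0 rad=54.9 z=0.1499 Ftan=-4.7 Frad=1.9 Fz=2.2 w=0.0253
t=6.45 ang=-159.9 rad=55.0 z=0.1499 Ftan=-4.3 Frad=3.5 Fz=2.6 w=0.0257
t=6.75 ang=-153.9 rad=55.0 z=0.1499 Ftan=-4.9 Frad=3.5 Fz=3.7 w=0.0252
t=7.05 ang=-147.8 rad=55.0 z=0.1499 Ftan=-5.6 Frad=3.9 Fz=3.5 w=0.0255
```

```bash
python3 -m creep '[[[0.014,0.036,0],0,0],[[0.029,0.071,0],0,0],[[0.045,0.106,0],0,0]]' >/dev/null; python3 st.py && python3 -m creep '[[[0.016,0.035,0],0,0],[[0.034,0.069,0],0,0],[[0.054,0.102,0],0,0]]' >/dev/null && python3 st.py && python3 -m creep '[[[0.021,0.032,0],0,0],[[0.043,0.065,0],0,0],[[0.065,0.095,0],0,0]]' >/dev/null && python3 st.py && python3 -m creep '[[[0.024,0.03,0],0,0],[[0.049,0.06,0],0,0],[[0.075,0.088,0],0,0]]' >/dev/null && python3 st.py
```

```text
t=7.35 ang=-141.8 rad=55.0 z=0.1499 Ftan=-4.5 Frad=4.9 Fz=4.6 w=0.0252
t=7.65 ang=-135.7 rad=55.1 z=0.1500 Ftan=-3.6 Frad=3.7 Fz=4.1 w=0.0255
t=7.95 ang=-129.7 rad=55.1 z=0.1499 Ftan=-4.7 Frad=3.8 Fz=3.5 w=0.0257
t=8.25 ang=-123.6 rad=55.2 z=0.1500 Ftan=-5.4 Frad=2.5 Fz=2.9 w=0.0255
```

At 236.4°, stop not yet felt.

```bash
python3 -m creep '[[[0.027,0.027,0],0,0],[[0.055,0.054,0],0,0],[[0.083,0.079,0],0,0]]' >/dev/null; python3 st.py && python3 -m creep '[[[0.03,0.024,0],0,0],[[0.06,0.048,0],0,0],[[0.091,0.07,0],0,0]]' >/dev/null && python3 st.py && python3 -m creep '[[[0.032,0.021,0],0,0],[[0.065,0.042,0],0,0],[[0.098,0.06,0],0,0]]' >/dev/null && python3 st.py; for a in 254.5 260.5 266.5 272.5 278.5 284.5 290.5 296.5 302.5 308.5; do python3 - $a <<'E'
import sys,numpy as np
a=float(sys.argv[1]);y=.225
X=np.array([np.cos(y),np.sin(y)]);Y=np.array([np.sin(y),-np.cos(y)])
r=lambda q:.055*np.array([np.cos(np.radians(q)),np.sin(np.radians(q))])
print(a,[[round(float((r(a+k)-r(a))@V/.05),3) for V in (X,Y)] for k in(2,4,6)])
E
done
```

```text
t=8.55 ang=-117.6 rad=55.2 z=0.1500 Ftan=-4.6 Frad=3.3 Fz=4.5 w=0.0259
t=8.85 ang=-111.6 rad=55.3 z=0.1500 Ftan=-5.0 Frad=3.0 Fz=3.1 w=0.0259
t=9.15 ang=-105.6 rad=55.3 z=0.1500 Ftan=-4.9 Frad=1.7 Fz=2.9 w=0.0256
254.5 [[0.034, 0.018], [0.069, 0.034], [0.104, 0.049]]
260.5 [[0.036, 0.014], [0.072, 0.027], [0.109, 0.038]]
266.5 [[0.037, 0.01], [0.074, 0.019], [0.112, 0.027]]
272.5 [[0.038, 0.006], [0.076, 0.011], [0.114, 0.015]]
278.5 [[0.038, 0.002], [0.077, 0.003], [0.115, 0.003]]
284.5 [[0.038, -0.002], [0.077, -0.005], [0.115, -0.009]]
290.5 [[0.038, -0.006], [0.076, -0.013], [0.113, -0.021]]
296.5 [[0.037, -0.01], [0.074, -0.021], [0.11, -0.033]]
302.5 [[0.036, -0.014], [0.071, -0.028], [0.106, -0.044]]
308.5 [[0.034, -0.017], [0.068, -0.036], [0.101, -0.055]]
```

```bash
python3 -m creep '[[[0.034,0.018,0],0,0],[[0.069,0.034,0],0,0],[[0.104,0.049,0],0,0]]' >/dev/null; python3 st.py && python3 -m creep '[[[0.036,0.014,0],0,0],[[0.072,0.027,0],0,0],[[0.109,0.038,0],0,0]]' >/dev/null && python3 st.py && python3 -m creep '[[[0.037,0.01,0],0,0],[[0.074,0.019,0],0,0],[[0.112,0.027,0],0,0]]' >/dev/null && python3 st.py && python3 -m creep '[[[0.038,0.006,0],0,0],[[0.076,0.011,0],0,0],[[0.114,0.015,0],0,0]]' >/dev/null && python3 st.py && python3 -m creep '[[[0.038,0.002,0],0,0],[[0.077,0.003,0],0,0],[[0.115,0.003,0],0,0]]' >/dev/null && python3 st.py
```

```text
t=9.45 ang=-99.7 rad=55.3 z=0.1500 Ftan=-5.2 Frad=2.4 Fz=3.2 w=0.0253
t=9.75 ang=-93.6 rad=55.3 z=0.1500 Ftan=-5.4 Frad=1.6 Fz=2.5 w=0.0254
t=10.05 ang=-87.7 rad=55.4 z=0.1500 Ftan=-5.6 Frad=1.5 Fz=2.6 w=0.0256
t=10.35 ang=-81.7 rad=55.4 z=0.1500 Ftan=-4.8 Frad=1.5 Fz=1.6 w=0.0258
t=10.65 ang=-75.7 rad=55.4 z=0.1500 Ftan=-4.8 Frad=1.0 Fz=2.1 w=0.0257
```

```bash
python3 -m creep '[[[0.038,-0.002,0],0,0],[[0.077,-0.005,0],0,0],[[0.115,-0.009,0],0,0]]' >/dev/null; python3 st.py && python3 -m creep '[[[0.038,-0.006,0],0,0],[[0.076,-0.013,0],0,0],[[0.113,-0.021,0],0,0]]' >/dev/null && python3 st.py && python3 -m creep '[[[0.037,-0.01,0],0,0],[[0.074,-0.021,0],0,0],[[0.11,-0.033,0],0,0]]' >/dev/null && python3 st.py && python3 -m creep '[[[0.036,-0.014,0],0,0],[[0.071,-0.028,0],0,0],[[0.106,-0.044,0],0,0]]' >/dev/null && python3 st.py
```

```text
t=10.95 ang=-69.6 rad=55.4 z=0.1500 Ftan=-4.6 Frad=1.8 Fz=1.5 w=0.0254
t=11.25 ang=-63.6 rad=55.4 z=0.1500 Ftan=-3.9 Frad=2.5 Fz=1.6 w=0.0255
t=11.55 ang=-57.6 rad=55.4 z=0.1500 Ftan=-4.8 Frad=1.5 Fz=1.8 w=0.0254
t=11.85 ang=-51.6 rad=55.4 z=0.1500 Ftan=-3.7 Frad=1.9 Fz=0.7 w=0.0257
```

```bash
for a in 308.5 314.5 320.5 326.5 332.5 338.5 344.5 350.5 356.5 362.5 368.5 374.5 380.5 386.5 392.5 398.5 404.5 410.5 416.5; do python3 - $a <<'E'
import sys,numpy as np
a=float(sys.argv[1]);y=.225
X=np.array([np.cos(y),np.sin(y)]);Y=np.array([np.sin(y),-np.cos(y)])
r=lambda q:.055*np.array([np.cos(np.radians(q)),np.sin(np.radians(q))])
print(a,[[round(float((r(a+k)-r(a))@V/.05),3) for V in (X,Y)] for k in(2,4,6)])
E
done
```

```text
308.5 [[0.034, -0.017], [0.068, -0.036], [0.101, -0.055]]
314.5 [[0.032, -0.021], [0.064, -0.042], [0.095, -0.065]]
320.5 [[0.03, -0.024], [0.059, -0.049], [0.087, -0.075]]
326.5 [[0.027, -0.027], [0.054, -0.055], [0.079, -0.084]]
332.5 [[0.024, -0.03], [0.048, -0.06], [0.07, -0.091]]
338.5 [[0.021, -0.032], [0.041, -0.065], [0.06, -0.098]]
344.5 [[0.018, -0.034], [0.034, -0.069], [0.049, -0.104]]
350.5 [[0.014, -0.036], [0.027, -0.072], [0.038, -0.109]]
356.5 [[0.01, -0.037], [0.019, -0.074], [0.027, -0.112]]
362.5 [[0.006, -0.038], [0.011, -0.076], [0.015, -0.114]]
368.5 [[0.002, -0.038], [0.003, -0.077], [0.003, -0.115]]
374.5 [[-0.002, -0.038], [-0.005, -0.077], [-0.009, -0.115]]
380.5 [[-0.006, -0.038], [-0.013, -0.076], [-0.021, -0.113]]
386.5 [[-0.01, -0.037], [-0.021, -0.074], [-0.033, -0.11]]
392.5 [[-0.014, -0.036], [-0.028, -0.071], [-0.044, -0.106]]
398.5 [[-0.017, -0.034], [-0.036, -0.068], [-0.055, -0.101]]
404.5 [[-0.021, -0.032], [-0.042, -0.064], [-0.065, -0.095]]
410.5 [[-0.024, -0.03], [-0.049, -0.059], [-0.075, -0.087]]
416.5 [[-0.027, -0.027], [-0.055, -0.054], [-0.084, -0.079]]
```

```bash
python3 -m creep '[[[0.034,-0.017,0],0,0],[[0.068,-0.036,0],0,0],[[0.101,-0.055,0],0,0]]' >/dev/null; python3 st.py
```

```text
t=12.15 ang=-45.5 rad=55.4 z=0.1500 Ftan=-4.9 Frad=1.8 Fz=1.7 w=0.0255
```

```bash
python3 -m creep '[[[0.032,-0.021,0],0,0],[[0.064,-0.042,0],0,0],[[0.095,-0.065,0],0,0]]' >/dev/null; python3 st.py && python3 -m creep '[[[0.03,-0.024,0],0,0],[[0.059,-0.049,0],0,0],[[0.087,-0.075,0],0,0]]' >/dev/null && python3 st.py && python3 -m creep '[[[0.027,-0.027,0],0,0],[[0.054,-0.055,0],0,0],[[0.079,-0.084,0],0,0]]' >/dev/null && python3 st.py && python3 -m creep '[[[0.024,-0.03,0],0,0],[[0.048,-0.06,0],0,0],[[0.07,-0.091,0],0,0]]' >/dev/null && python3 st.py && python3 -m creep '[[[0.021,-0.032,0],0,0],[[0.041,-0.065,0],0,0],[[0.06,-0.098,0],0,0]]' >/dev/null && python3 st.py
```

```text
t=12.45 ang=-39.4 rad=55.3 z=0.1500 Ftan=-4.2 Frad=2.3 Fz=0.5 w=0.0252
t=12.75 ang=-33.3 rad=55.3 z=0.1500 Ftan=-4.1 Frad=1.9 Fz=0.9 w=0.0258
t=13.05 ang=-27.1 rad=55.3 z=0.1500 Ftan=-4.9 Frad=1.9 Fz=0.2 w=0.0254
t=13.35 ang=-21.0 rad=55.2 z=0.1500 Ftan=-4.3 Frad=1.3 Fz=1.1 w=0.0256
t=13.65 ang=-14.9 rad=55.2 z=0.1500 Ftan=-5.3 Frad=1.1 Fz=0.7 w=0.0257
```

```bash
python3 -m creep '[[[0.018,-0.034,0],0,0],[[0.034,-0.069,0],0,0],[[0.049,-0.104,0],0,0]]' >/dev/null; python3 st.py && python3 -m creep '[[[0.014,-0.036,0],0,0],[[0.027,-0.072,0],0,0],[[0.038,-0.109,0],0,0]]' >/dev/null && python3 st.py && python3 -m creep '[[[0.01,-0.037,0],0,0],[[0.019,-0.074,0],0,0],[[0.027,-0.112,0],0,0]]' >/dev/null && python3 st.py && python3 -m creep '[[[0.006,-0.038,0],0,0],[[0.011,-0.076,0],0,0],[[0.015,-0.114,0],0,0]]' >/dev/null && python3 st.py && python3 -m creep '[[[0.002,-0.038,0],0,0],[[0.003,-0.077,0],0,0],[[0.003,-0.115,0],0,0]]' >/dev/null && python3 st.py
```

```text
t=13.95 ang=-8.8 rad=55.2 z=0.1500 Ftan=-4.1 Frad=0.7 Fz=0.3 w=0.0256
t=14.25 ang=-2.8 rad=55.1 z=0.1499 Ftan=-5.4 Frad=0.0 Fz=0.1 w=0.0256
t=14.55 ang=3.2 rad=55.2 z=0.1499 Ftan=-4.4 Frad=0.3 Fz=2.2 w=0.0256
t=14.85 ang=9.1 rad=55.2 z=0.1499 Ftan=-3.9 Frad=-1.2 Fz=0.5 w=0.0255
t=15.15 ang=15.1 rad=55.2 z=0.1498 Ftan=-4.9 Frad=-2.8 Fz=0.9 w=0.0255
```

```bash
python3 -m creep '[[[-0.002,-0.038,0],0,0],[[-0.005,-0.077,0],0,0],[[-0.009,-0.115,0],0,0]]' >/dev/null; python3 st.py && python3 -m creep '[[[-0.006,-0.038,0],0,0],[[-0.013,-0.076,0],0,0],[[-0.021,-0.113,0],0,0]]' >/dev/null && python3 st.py && python3 -m creep '[[[-0.01,-0.037,0],0,0],[[-0.021,-0.074,0],0,0],[[-0.033,-0.11,0],0,0]]' >/dev/null && python3 st.py && python3 -m creep '[[[-0.014,-0.036,0],0,0],[[-0.028,-0.071,0],0,0],[[-0.044,-0.106,0],0,0]]' >/dev/null && python3 st.py
```

```text
t=15.45 ang=21.0 rad=55.2 z=0.1499 Ftan=-5.4 Frad=-2.8 Fz=0.4 w=0.0251
t=15.75 ang=27.0 rad=55.3 z=0.1498 Ftan=-4.0 Frad=-4.2 Fz=0.9 w=0.0256
t=16.05 ang=32.5 rad=55.2 z=0.1499 Ftan=-8.7 Frad=-5.9 Fz=-1.0 w=0.0256
GUARD
```

The force jumped to 8.7 N at 32.5°, so this is probably contact. Pressing 3° more and holding to confirm.

```bash
python3 -m creep '[[[-0.007,-0.018,0],0,0],[[-0.014,-0.036,0],0,0],[[-0.021,-0.054,0],0,0],[[-0.021,-0.054,0],0,0],[[-0.021,-0.054,0],0,0]]' >/dev/null; python3 st.py;python3 st.py
```

```text
t=16.55 ang=34.8 rad=55.1 z=0.1500 Ftan=-11.0 Frad=-5.0 Fz=-1.5 w=0.0255
GUARD
t=16.55 ang=34.8 rad=55.1 z=0.1500 Ftan=-11.0 Frad=-5.0 Fz=-1.5 w=0.0255
GUARD
```

The 11.0 N reading at 34.8° confirms the stop, which back-calculates to about 31.5°. Working out rows for 120° clockwise arcs.

Run:
```python
import numpy as np
y=.225
X=np.array([np.cos(y),np.sin(y)]);Y=np.array([np.sin(y),-np.cos(y)])
r=lambda q:.055*np.array([np.cos(np.radians(q)),np.sin(np.radians(q))])
for a in(35,-85,-205): print(a,[[[round(float((r(a-k)-r(a))@V/.05),2) for V in (X,Y)]+[0],0,0] for k in (3,12,23,34,45,56,67,78,89,100,111,120)])
```

```text
35 [[[0.02, 0.05, 0], 0, 0], [[0.06, 0.22, 0], 0, 0], [[0.08, 0.43, 0], 0, 0], [[0.06, 0.64, 0], 0, 0], [[-0.01, 0.84, 0], 0, 0], [[-0.11, 1.03, 0], 0, 0], [[-0.24, 1.19, 0], 0, 0], [[-0.4, 1.32, 0], 0, 0], [[-0.59, 1.43, 0], 0, 0], [[-0.79, 1.49, 0], 0, 0], [[-1.0, 1.51, 0], 0, 0], [[-1.17, 1.5, 0], 0, 0]]
-85 [[[-0.06, -0.01, 0], 0, 0], [[-0.22, -0.06, 0], 0, 0], [[-0.41, -0.15, 0], 0, 0], [[-0.58, -0.27, 0], 0, 0], [[-0.73, -0.43, 0], 0, 0], [[-0.84, -0.61, 0], 0, 0], [[-0.91, -0.8, 0], 0, 0], [[-0.95, -1.01, 0], 0, 0], [[-0.94, -1.22, 0], 0, 0], [[-0.9, -1.43, 0], 0, 0], [[-0.81, -1.62, 0], 0, 0], [[-0.72, -1.77, 0], 0, 0]]
-205 [[[0.04, -0.04, 0], 0, 0], [[0.16, -0.17, 0], 0, 0], [[0.33, -0.29, 0], 0, 0], [[0.53, -0.37, 0], 0, 0], [[0.73, -0.42, 0], 0, 0], [[0.94, -0.42, 0], 0, 0], [[1.15, -0.39, 0], 0, 0], [[1.35, -0.31, 0], 0, 0], [[1.53, -0.2, 0], 0, 0], [[1.68, -0.06, 0], 0, 0], [[1.81, 0.11, 0], 0, 0], [[1.89, 0.26, 0], 0, 0]]
```

```bash
python3 -m creep '[[[0.02,0.05,0],0,0],[[0.06,0.22,0],0,0],[[0.08,0.43,0],0,0],[[0.06,0.64,0],0,0],[[-0.01,0.84,0],0,0],[[-0.11,1.03,0],0,0],[[-0.24,1.19,0],0,0],[[-0.4,1.32,0],0,0],[[-0.59,1.43,0],0,0],[[-0.79,1.49,0],0,0],[[-1.0,1.51,0],0,0],[[-1.17,1.5,0],0,0]]' >/dev/null; python3 st.py
```

```text
t=17.75 ang=-84.7 rad=55.2 z=0.1503 Ftan=5.2 Frad=4.5 Fz=-2.4 w=0.0257
```

```bash
python3 -m creep '[[[-0.06,-0.01,0],0,0],[[-0.22,-0.06,0],0,0],[[-0.41,-0.15,0],0,0],[[-0.58,-0.27,0],0,0],[[-0.73,-0.43,0],0,0],[[-0.84,-0.61,0],0,0],[[-0.91,-0.8,0],0,0],[[-0.95,-1.01,0],0,0],[[-0.94,-1.22,0],0,0],[[-0.9,-1.43,0],0,0],[[-0.81,-1.62,0],0,0],[[-0.72,-1.77,0],0,0]]' >/dev/null; python3 st.py
```

```text
t=18.95 ang=153.9 rad=55.2 z=0.1500 Ftan=4.7 Frad=-11.2 Fz=-7.8 w=0.0255
```

```bash
python3 -m creep '[[[0.04,-0.04,0],0,0],[[0.16,-0.17,0],0,0],[[0.33,-0.29,0],0,0],[[0.53,-0.37,0],0,0],[[0.73,-0.42,0],0,0],[[0.94,-0.42,0],0,0],[[1.15,-0.39,0],0,0],[[1.35,-0.31,0],0,0],[[1.53,-0.2,0],0,0],[[1.68,-0.06,0],0,0],[[1.81,0.11,0],0,0],[[1.89,0.27,0],0,0]]' >/dev/null; python3 st.py
```

```text
t=20.15 ang=35.9 rad=55.3 z=0.1497 Ftan=5.0 Frad=-3.9 Fz=2.0 w=0.0254
```

One turn done. Forces are normal (tangential about 5 N). Second turn.

```bash
python3 -m creep '[[[0.02,0.05,0],0,0],[[0.06,0.22,0],0,0],[[0.08,0.43,0],0,0],[[0.06,0.64,0],0,0],[[-0.01,0.84,0],0,0],[[-0.11,1.03,0],0,0],[[-0.24,1.19,0],0,0],[[-0.4,1.32,0],0,0],[[-0.59,1.43,0],0,0],[[-0.79,1.49,0],0,0],[[-1.0,1.51,0],0,0],[[-1.17,1.5,0],0,0]]' >/dev/null; python3 st.py
```

```text
t=21.35 ang=-84.8 rad=55.2 z=0.1502 Ftan=4.7 Frad=4.0 Fz=-2.7 w=0.0257
```

```bash
python3 -m creep '[[[-0.06,-0.01,0],0,0],[[-0.22,-0.06,0],0,0],[[-0.4,-0.15,0],0,0],[[-0.57,-0.27,0],0,0],[[-0.72,-0.43,0],0,0],[[-0.83,-0.61,0],0,0],[[-0.9,-0.8,0],0,0],[[-0.94,-1.01,0],0,0],[[-0.93,-1.22,0],0,0],[[-0.89,-1.43,0],0,0],[[-0.8,-1.62,0],0,0],[[-0.71,-1.77,0],0,0]]' >/dev/null; python3 st.py
```

```text
t=22.55 ang=153.8 rad=55.1 z=0.1500 Ftan=5.5 Frad=-7.9 Fz=-6.2 w=0.0254
```

```bash
python3 -m creep '[[[0.04,-0.04,0],0,0],[[0.16,-0.17,0],0,0],[[0.33,-0.29,0],0,0],[[0.53,-0.37,0],0,0],[[0.73,-0.42,0],0,0],[[0.94,-0.42,0],0,0],[[1.15,-0.39,0],0,0],[[1.35,-0.31,0],0,0],[[1.53,-0.2,0],0,0],[[1.68,-0.06,0],0,0],[[1.8,0.11,0],0,0],[[1.88,0.27,0],0,0]]' >/dev/null; python3 st.py
```

```text
t=23.75 ang=35.8 rad=55.2 z=0.1497 Ftan=4.4 Frad=-3.0 Fz=3.1 w=0.0252
```

Two turns done. Third turn, decelerating at the end.

```bash
python3 -m creep '[[[0.02,0.05,0],0,0],[[0.06,0.22,0],0,0],[[0.08,0.43,0],0,0],[[0.06,0.64,0],0,0],[[-0.01,0.84,0],0,0],[[-0.11,1.03,0],0,0],[[-0.24,1.19,0],0,0],[[-0.4,1.32,0],0,0],[[-0.59,1.43,0],0,0],[[-0.79,1.49,0],0,0],[[-1.0,1.51,0],0,0],[[-1.17,1.5,0],0,0]]' >/dev/null; python3 st.py
```

```text
t=24.95 ang=-84.8 rad=55.2 z=0.1503 Ftan=5.2 Frad=2.7 Fz=-3.2 w=0.0252
```

```bash
python3 -m creep '[[[-0.06,-0.01,0],0,0],[[-0.22,-0.06,0],0,0],[[-0.4,-0.15,0],0,0],[[-0.57,-0.27,0],0,0],[[-0.72,-0.43,0],0,0],[[-0.83,-0.61,0],0,0],[[-0.9,-0.8,0],0,0],[[-0.94,-1.01,0],0,0],[[-0.93,-1.22,0],0,0],[[-0.89,-1.43,0],0,0],[[-0.8,-1.62,0],0,0],[[-0.71,-1.77,0],0,0]]' >/dev/null; python3 st.py
```

```text
t=26.15 ang=153.8 rad=55.1 z=0.1500 Ftan=4.3 Frad=-6.9 Fz=-5.6 w=0.0256
```

```bash
python3 -m creep '[[[0.04,-0.04,0],0,0],[[0.16,-0.17,0],0,0],[[0.33,-0.29,0],0,0],[[0.53,-0.37,0],0,0],[[0.73,-0.42,0],0,0],[[0.94,-0.42,0],0,0],[[1.15,-0.39,0],0,0],[[1.35,-0.31,0],0,0],[[1.53,-0.2,0],0,0],[[1.68,-0.06,0],0,0],[[1.78,0.06,0],0,0],[[1.8,0.11,0],0,0]]' >/dev/null; python3 st.py
```

```text
t=27.35 ang=44.8 rad=55.1 z=0.1497 Ftan=5.4 Frad=-2.4 Fz=3.8 w=0.0258
```

```bash
python3 -m creep '[[[0.04,0.07,0],0,0],[[0.08,0.15,0],0,0],[[0.1,0.2,0],0,0],[[0.1,0.22,0],0,0],[[0.1,0.22,0],0,0],[[0.1,0.22,0],0,0],[[0.1,0.22,0],0,0]]' >/dev/null; python3 st.py
```

```text
t=28.05 ang=32.7 rad=55.2 z=0.1498 Ftan=3.5 Frad=-2.9 Fz=0.6 w=0.0254
```

At 32.7° against the 31.5° target, well inside ±20°. Releasing and rising.

```bash
python3 -m creep '[[[0,0,0],0,0.4],[[0,0,0],0,0.6],[[0,0,0],0,0.7],[[0,0,0],0,0.7],[[0,0,0],0,0.7],[[0,0,0],0,0.7],[[0,0,0],0,0.7],[[0,0,0],0,0.7]]'; python3 -m creep '[[[0,0,-0.3],0,0.7],[[0,0,-0.8],0,0.7],[[0,0,-1.3],0,0.7],[[0,0,-1.8],0,0.7],[[0,0,-2],0,0.7],[[0,0,-2],0,0.7],[[0,0,-2],0,0.7]]'
python3 - <<'E'
from station import telemetry, vision
from h import *
from scipy.spatial.transform import Rotation as Ro
o=telemetry.get_obs();T=np.eye(4);T[:3,:3]=Ro.from_euler('xyz',o['eef_rot']).as_matrix();T[:3,3]=o['ee_pos']
for n in("wrist","scene","side"):
    c=vision.camera(n)
    if n=="wrist": c["extrinsics"]=T@c["hand_eye"]
    cv2.imwrite(f"pics/{n}2.png",c["img"][:,:,::-1])
    for s,ce in red(c)[0]:
        p=plane(c,*ce,.145);print(n,s,p.round(4),np.degrees(np.arctan2(p[1]+.130,p[0]-.516)).round(1))
E
```

```text
time_s: 28.85
ee_pos: [0.5627, -0.1003, 0.1499]
eef_rot: [-3.142, -0.0, 0.225]
force: [-0.1, 0.3, 0.0]
grip_width: 0.0658
time_s: 29.55
ee_pos: [0.5624, -0.1002, 0.2487]
eef_rot: [-3.141, 0.001, 0.225]
force: [0.1, -0.4, -0.3]
grip_width: 0.0661
wrist [ 301  177   36   46 1319] [ 0.5614 -0.1013  0.145 ] 32.3
wrist [337 245   9   9  67] [ 0.526  -0.1278  0.145 ] 12.4
scene [264 228  16  26 321] [ 0.5629 -0.0991  0.145 ] 33.4
scene [251 230   5   4  16] [ 0.5342 -0.1291  0.145 ] 2.7
side [293 145  11  24 217] [ 0.5623 -0.1001  0.145 ] 32.9
side [318 156   4   3   9] [ 0.5123 -0.1071  0.145 ] 99.1
```

View pics/wrist2.png

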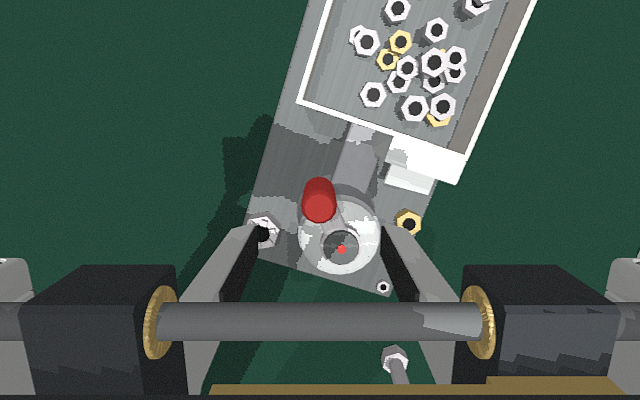

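View pics/side2.png

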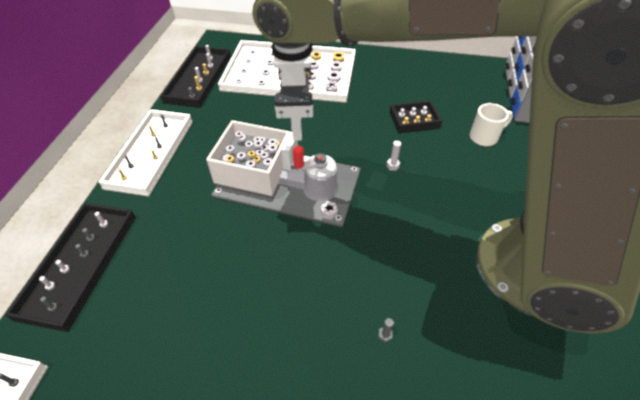

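The handle stands at about 33° in all three views (wrist 319,200; side 298,157). The loose nuts and bolts look unmoved and the gripper is clear above. Handing in.

```bash
python3 -c "
from station import ctrl
print(ctrl.hand_in())"
```

```text
the job is handed in; nothing more can be done
None
```

I set the feeder's gate and handed the job in at about 30 s of the 72 s allowed; the hand-in reported no verdict.

- **Finding the stop:** I wound the crank anticlockwise in steps of about 6° at about 4.5–5 N. The force rose to 8.7 N, then to 11.0 N on a gentle 3° press. Those two readings put the home stop at 31.1° and 31.9°, so I took 31.5°. That is about 264° from where the handle started. At the stop I saw no more than 11 N.
- **Three turns:** I then cranked three full turns clockwise without winding back, and let go with the arm reading 32.7°. That is about 1° short of three turns, against a tolerance of about 20°.
- **Last checks:** After I let go, the wrist, scene and side cameras put the handle at 32.3°, 33.4° and 32.9°. By eye, the loose nuts and bolts had not moved. The gripper was about 100 mm up, with the force reading near zero.
- **Disagreement:** My first estimate of the crank axis was about 1 mm off. This showed up as sideways force on the handle of up to 11 N, and I corrected for it along the way. No check failed.

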